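# Dispense one tablet and push it into the weighing dish

### The job

Take one more tablet for the weighing test: press the black plunger of the tablet dispenser all the way down once and let it spring back up, so that a single tablet comes out on the dark steel deck. Then push that tablet sideways with the fingertips off the end of the deck into the dish that already holds two tablets, so that it drops in clear of the deck. Touch, do not pick up: nothing is lifted or carried, the dishes stay where they are, only one tablet leaves the magazine, and the bottle, carton and tweezers beside the dispenser are left alone.

Things in the scene. Friction and masses are not known exactly. Their poses are not given: they have to be found in the camera images.
- dispenser: the tablet dispenser, fixed: dark steel deck in front, clear magazine tube (36 mm wide, top at 103 mm) in the middle, grey crank housing behind (to x = +76 mm, y = +-25 mm, top 102 mm). Origin on the bench under the tube's axis; -x points out over the deck (roughly to the robot), +y to the deck's left end as the robot sees it, z up. Offsets below are in this frame, mm
- plunger_top (a point): centre of the domed top of the black plunger knob (33 mm across, 12 mm thick), moving with it; at rest at (51, 0, 139) in the dispenser's frame, mm. It is pressed straight down
- plunger (a joint): plunger travel in m: 0 up, 0.028 fully down (hard stop). A spring lifts it again; 2.5 N to start it, 8 N fully down. The hidden shuttle moves 1.5 mm forward per mm; only the full stroke brings the bottom tablet clear of the magazine. On the way back the next tablet falls into place, so a second full press would bring out another
- outlet (a point): point on the deck's top at (-39, 0, 38): centre of the spot where a tablet is delivered. The deck is flat, top z = 38, y = -45 to +45, a channel along y between a rear fence (inner face x = -19, top z = 48, tube right behind) and a front fence (inner face x = -64, top z = 44), open at both ends, where the 4 mm thick deck edge reaches over a dish's rim, 20 mm above it
- tablet_0: the bottom tablet in the magazine, the one that comes out first: white disc 28 mm in diameter, 10 mm thick, 8 to 17 g. Origin at the centre of its underside; z is its axis
- tablet_1: the second tablet in the magazine (same size), on top of tablet_0; it must stay in the magazine
- tablet_2: the third tablet in the magazine (same size); it must stay in the magazine
- tablet_3: the top tablet in the magazine (same size); it must stay in the magazine
- dish_filled: round shallow dark steel weighing dish that already holds two tablets, under the left or the right end of the deck: 100 mm across the rim, 18 mm high, floor 2 mm thick and 86 mm across, loose. Origin at the centre of its underside
- dish_empty: the same kind of dish, empty, under the other end of the deck; must stay empty. Origin at the centre of its underside
- counted_0: one of the two tablets lying in dish_filled, same size as the others
- counted_1: the other tablet lying in dish_filled
- vial_bottle: bystander: small clear reagent bottle with a white screw cap, 57 mm in diameter, 101 mm high, standing beside the housing behind the left dish. Origin at the centre of its underside
- carton: bystander: small carton, 34 x 79 x 46 mm, beyond the right dish. Origin at the centre of its underside
- tweezers: bystander: steel tweezers 133 mm long, 11 mm high, lying beyond the left dish. Origin at the centre of their underside

How it is judged (in metres and radians):
On the way, in this order (a step that is already met when the one before it is completed fails the run):
1. the plunger is pressed all the way down and the tablet lies out on the deck (value of joint plunger above 0.0265 m and x of tablet_0 in the frame of dispenser below -0.034 m), for 0.05 s.
2. the plunger has sprung back up while the tablet lies on the deck (value of joint plunger below 0.003 m and z of tablet_0 in the frame of dispenser above 0.036 m and x of tablet_0 in the frame of dispenser below -0.03 m), for 0.1 s.
3. the tablet has been pushed into the dish with the two tablets (horizontal distance between tablet_0 and dish_filled below 0.042 m and z of tablet_0 in the frame of dish_filled below 0.03 m), for 0.2 s.
At the end, for the whole second after the job is handed in: the tablet rests in the dish with the two tablets (centre within 42 mm of the dish centre, base below 30 mm), not leaning on the dispenser; those two are still in it; the other three are still in the magazine (within 8 mm of its axis); the plunger is up (within 3 mm) (all of step 3 and contact force between tablet_0 and dispenser below 0.01 N and linear speed of tablet_0 below 0.02 m/s and horizontal distance between each of counted_0, counted_1 and dish_filled below 0.042 m and z of each of counted_0, counted_1 in the frame of dish_filled below 0.03 m and horizontal distance between each of tablet_1, tablet_2, tablet_3 and dispenser below 0.008 m and value of joint plunger below 0.003 m); the robot touches nothing.
It fails at once if a second tablet came out of the magazine (horizontal distance between any of tablet_1, tablet_2, tablet_3 and dispenser above 0.012 m).
It fails at once if the tablet was lifted (more than 10 mm above the deck) instead of pushed (z of tablet_0 in the frame of dispenser above 0.048 m).
It fails at once if a tablet in the dish was lifted (height (world z) of any of counted_0, counted_1 above 0.035 m).
It fails at once if a dish was shifted by more than 15 mm, lifted or tipped (distance of any of dish_filled, dish_empty from where it was at the start of the episode above 0.015 m or angle between any of dish_filled, dish_empty's own z axis and vertical above 0.3 rad).
It fails at once if the bottle, carton or tweezers were moved by more than 15 mm (distance of any of vial_bottle, carton, tweezers from where it was at the start of the episode above 0.015 m).
It also fails if it takes over 40 s, if anything falls off the work surface, if the arm or the gripper's body presses on something with over 40 N, if the wrist force passes 120 N, or if a joint passes its speed limit or range.

### The arm

A 6-joint arm with a two-finger parallel gripper is mounted at the origin on a cart in front of the work surface, level with it; the furniture and walls round the work are solid. World frame = base frame: x ahead of the robot, y to its left, z up, the work surface at z = 0. Lengths are in mm, angles in rad, forces in N, time in s.
With the tool pointing down it reaches from about 350 to 975 mm from the base axis. Payload 7.1 kg.
Tool frame: the origin (TCP) lies on the centre line of the jaws, within the pads' length; the fingertips stand 8 mm ahead of it and the grasp point (between the pads) lies 11 mm behind it; z points along the fingers, x is the direction in which the jaws open and shut, and the axes are right-handed (so a half turn about z gives the same grasp; the last joint's range is limited). The gripper opens to 88 mm and grips with 3 to 60 N. Pads are 20 mm wide; open, the fingers measure 115 mm over their backs; the gripper's body (75 mm by 178 mm) begins 61 mm behind the grasp point.
Start: joints at [-1.169, 0.423, 1.63, -0, 1.089, -0.019], TCP at [255.322, -570.452, 230.675] pointing down, gripper open.
Joint ranges: [-3, 3], [-0.9, 2.11], [0.09, 2.58], [-1.31, 4.45], [0.11, 2.69], [-2.54, 2.54]. Speed limits (rad/s): [2.39, 2.39, 3.01, 3.14, 3.14, 3.14].

### API

Orientations are given as a rotation vector (axis times angle).
In Python, from workcell import ctrl gives the robot as it stands.
- The arm moves only by the shell command python3 -m handwheel 'ROWS'. ROWS is JSON, a list of rows, each a list of 3 entries, a list of its own where there are three numbers: the turn, a rotation vector about the tool's x, y, z in rad, then the shift along the tool's x, y, z in mm, then the opening, from 0 (shut) to 1 (fully open). In form: [[[ax, ay, az], [tx, ty, tz], jaw], ...]. A call has exactly 10 rows; each row shifts and turns the pose as measured when the row begins, along the tool's axes as they then stand; what a row does not reach is not made up. A row lasts 1/12 s, in which the tool goes at most 41.7 mm and 7.16 degrees, less where a joint would pass 70% of its speed; a pose out of reach is approached as far as the arm can. A call with a gripper value outside its range is refused whole. The fingers move at their own pace and stop on an object; the grip force is fixed at half the most. Time passes only in rows, so rows that do not move let the fingers close, or fill a call up. It gives the time, the measured TCP pose, the force and the opening at its end, in the units of the state.
- ctrl.get_obs(): the state, without advancing time (a new reading comes with each control period).
- ctrl.get_image(name): name is "scene" or "top"; returns a dict with "pixels" (420x560x3 uint8, red, green, blue), "camera_matrix" (3x3 intrinsics, pixels), "dist" ([k1, k2, p1, p2, k3] as OpenCV has them; the pictures are not rectified), "rvec" (rotation vector, rad) and "tvec" (3), from world to camera coordinates, as OpenCV has them. Camera axes: x right, y down, z forward; pixel columns grow to the right and rows downward; lengths in mm; the calibration is good to about 2 mm. A picture is of the moment at which its call begins. There is no depth.
- ctrl.close_job(): hands the job in, once; it reports no verdict.
Trained networks look in a picture, given as the dict that the camera call returned (one of the last four; its "shot" number tells which), for a name from the list of things; names that differ only in an ending like _2 or _b are one class to them, and where a whole thing is asked for, a point or a joint stands for the part that bears it (a point fixed in the world has none). Each returns a list of dicts, best first, with "score" (0 to 1); they miss things now and then, are a little off and sometimes report something else, mostly with a low value. They report only what shows in the picture. A call takes as long as a camera call.
- ctrl.look_for(picture, query): "position" ([x, y, z] in mm, in the coordinates of the camera as it stood for that picture, good to about 4 mm: the middle of the surface that is visible of it).
- ctrl.spot_point(picture, query): "position" ([x, y, z] in mm, in the coordinates of the camera as it stood for that picture, good to about 4 mm: a listed point, or the origin of a listed thing).
The state is a dict: "t": time; "qpos": joint angles; "qvel": joint speeds; "joint_torque": joint torques, N m; "ee_pos": TCP position; "orientation": TCP orientation; "ft_force": force on the tool from outside, world axes, zero at the start; "moment": the same for the moment, N m; "width": finger opening in mm.
Only numpy, scipy, OpenCV 4.12 (cv2) and the standard library are available. Lean on these libraries where they do the work, as an engineer would, in place of code of your own. Each camera call takes 0.05 s, during which the arm holds its last target.

## Working session

There is one attempt and no reset: what is moved stays moved. The work goes in short steps, Python scripts to look and compute and a shell command to move; the robot and the scene stay as the last step left them, time stands still between calls to the robot, and variables do not carry over. Pictures are saved under pics/ and viewed, and the job is handed in when it is done.

```bash
mkdir -p pics; ls
cat > h.py <<'E'
import numpy as np, cv2
from workcell import ctrl
def w(img,p):
    R=cv2.Rodrigues(np.array(img['rvec'],float))[0]
    return R.T@(np.array(p,float)-np.array(img['tvec'],float).ravel())
def save(img,n): cv2.imwrite('pics/'+n,img['pixels'][:,:,::-1])
E
python3 - <<'E'
from h import *
o=ctrl.get_obs();print({k:np.round(v,3).tolist() for k,v in o.items()})
for c in ['scene','top']:
    im=ctrl.get_image(c);save(im,c+'0.png')
    print(c, 'cam at',w(im,[0,0,0]).round())
    for q in ['dispenser','plunger_top','outlet','dish_filled','dish_empty','counted_0','vial_bottle','carton','tweezers','tablet_0']:
        r=ctrl.spot_point(im,q)
        print(q,[(w(im,d['position']).round(1).tolist(),round(d['score'],2)) for d in r[:4]])
E
```

```text
pics
{'t': 0.0, 'qpos': [-1.169, 0.424, 1.631, -0.0, 1.089, -0.019], 'qvel': [0.0, -0.001, 0.001, -0.0, -0.001, 0.003], 'joint_torque': [-0.001, -54.463, -27.367, 0.064, 0.023, -0.0], 'ee_pos': [255.12, -569.96, 229.888], 'orientation': [-2.636, 1.708, 0.002], 'ft_force': [0.393, 0.096, 0.531], 'moment': [-0.018, 0.036, 0.03], 'width': 87.625}
scene cam at [-26. 539. 730.]
dispenser [([547.5, -58.0, -0.4], 0.65), ([651.5, 20.2, 0.7], 0.52)]
plunger_top [([598.7, -73.6, 142.0], 0.53)]
outlet [([513.0, -47.2, 41.3], 0.8)]
dish_filled [([541.3, 33.2, 2.3], 0.97), ([610.8, 111.3, 1.0], 0.72)]
dish_empty [([479.5, -125.1, 2.2], 0.58)]
counted_0 [([515.0, 46.1, 4.2], 0.66), ([558.2, 36.5, 6.6], 0.4)]
vial_bottle [([650.7, 20.3, 0.5], 0.67)]
carton [([463.4, -257.3, 1.4], 0.75), ([507.4, -46.3, 40.4], 0.66)]
tweezers [([609.1, 113.0, 2.9], 0.46)]
tablet_0 []
top cam at [470. -20. 962.]
dispenser [([549.3, -58.7, -2.1], 0.92), ([538.3, 38.6, -3.9], 0.35)]
plunger_top [([598.0, -70.5, 135.0], 0.5), ([611.7, 107.7, -2.4], 0.37), ([655.4, 14.2, 0.5], 0.34)]
outlet [([509.1, -45.5, 39.1], 0.77)]
dish_filled [([539.8, 37.2, -5.2], 0.69)]
dish_empty [([482.0, -127.9, -2.1], 0.93)]
counted_0 [([658.3, 13.9, 0.0], 0.7), ([561.0, 26.7, 1.5], 0.58)]
vial_bottle [([655.1, 13.9, -0.6], 0.62)]
carton [([461.6, -258.0, -0.4], 0.68), ([540.2, 37.2, -3.9], 0.36)]
tweezers [([611.2, 108.0, -2.3], 0.57), ([511.9, -44.6, 38.9], 0.45)]
tablet_0 [([549.3, -61.2, 67.7], 0.69)]
```

View pics/scene0.png

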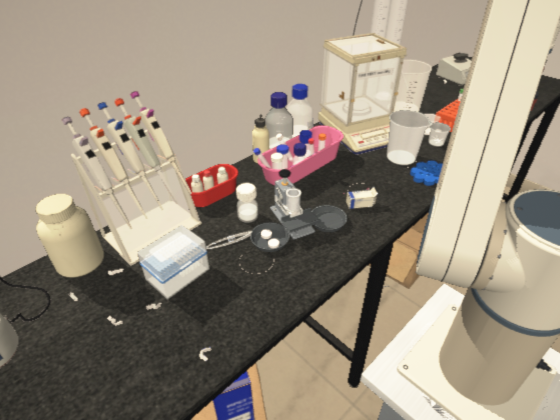

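View pics/top0.png

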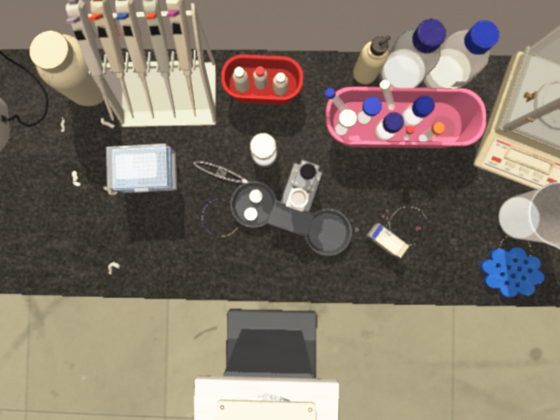

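The filled dish is on the left end of the deck: its two tablets show at top px (256,196) and (251,214). The empty dish is at (329,231). I'll refine the yaw by overlaying the model on enlarged crops.

```bash
cat >> h.py <<'E'
def proj(im,P):
    return cv2.projectPoints(np.array(P,float).reshape(-1,3),np.array(im['rvec'],float),np.array(im['tvec'],float),np.array(im['camera_matrix'],float),np.array(im['dist'],float))[0].reshape(-1,2)
def dw(o,yaw,P):
    P=np.array(P,float);c,s=np.cos(yaw),np.sin(yaw)
    return np.c_[o[0]+c*P[:,0]-s*P[:,1],o[1]+s*P[:,0]+c*P[:,1],P[:,2]]
def crop(im,x0,y0,wd,ht,k,polys=(),name=None):
    a=cv2.resize(im['pixels'][y0:y0+ht,x0:x0+wd,::-1].copy(),None,fx=k,fy=k,interpolation=cv2.INTER_CUBIC)
    for P,col in polys:
        q=((proj(im,P)-[x0,y0]+.5)*k-.5).round().astype(int)
        cv2.polylines(a,[q.reshape(-1,1,2)],True,col,1)
    cv2.imwrite('pics/'+name,a)
def circ(x,y,z,r): t=np.linspace(0,2*np.pi,40);return np.c_[x+r*np.cos(t),y+r*np.sin(t),0*t+z]
def model(o,yaw,z=0):
    B=lambda P:dw(o,yaw,P)
    return [(B([[-19,-45,38],[-19,45,38],[-64,45,38],[-64,-45,38]]),(0,255,0)),
     (B([[18,-25,102],[76,-25,102],[76,25,102],[18,25,102]]),(0,255,255)),(B(circ(51,0,135,16.5)),(0,0,255)),(B(circ(0,0,103,18)),(255,0,255))]
E
python3 - <<'E'
from h import *
t=ctrl.get_image('top');s=ctrl.get_image('scene')
for n,yw in (('a',-17),('b',-20)):
    m=model((548.4,-58.3),np.radians(yw))
    crop(t,220,140,150,120,5,m,f'm_{n}.png')
    crop(s,225,155,140,100,5,m,f's_{n}.png')
crop(t,220,140,150,120,5,(),'m_raw.png')
E
```

```text
(no output)
```

View pics/m_a.png

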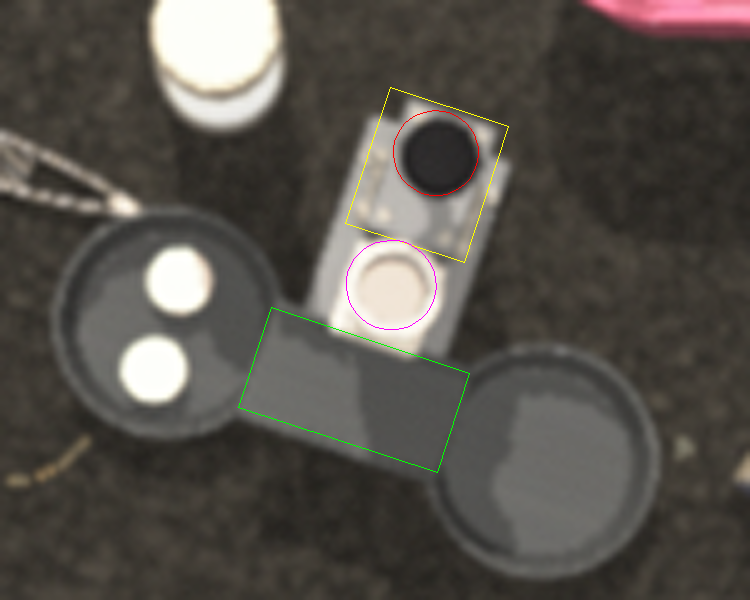

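View pics/m_b.png

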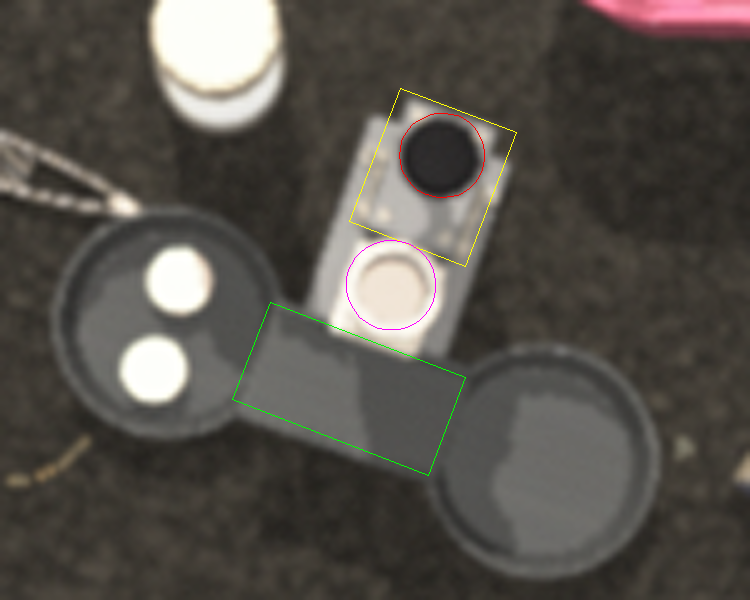

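View pics/s_a.png

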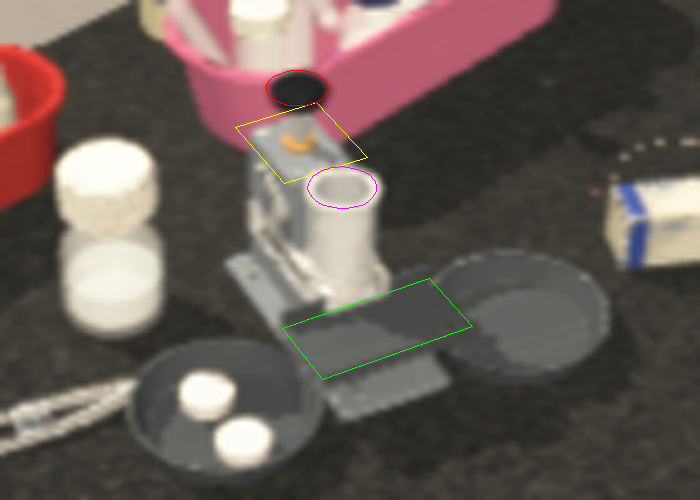

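Yaw is about -18° and the plunger is at about (596.5, -74). Next: close the jaws and travel over.

```bash
python3 -m handwheel '[[[0,0,0],[-15,-25,0],0],[[0,0,0],[-20,-33,0],0],[[0,0,0],[-20,-33,0],0],[[0,0,0],[-20,-33,0],0],[[0,0,0],[-20,-33,0],0],[[0,0,0],[-20,-33,0],0],[[0,0,0],[-20,-33,0],0],[[0,0,0],[-20,-33,0],0],[[0,0,0],[-20,-33,0],0],[[0,0,0],[-20,-33,0],0]]'
```

```text
t: 2.03
ee_pos: [475.1, -256.1, 230.8]
orientation: [2.623, -1.724, 0.008]
ft_force: [0.7, 0.4, 0.1]
width: 24.4
```

```bash
python3 -m handwheel '[[[0,0,0],[-20,-32,0],0],[[0,0,0],[-20,-32,0],0],[[0,0,0],[-20,-32,0],0],[[0,0,0],[-20,-32,0],0],[[0,0,0],[-20,-32,0],0],[[0,0,0],[-12,-18,0],0],[[0,0,-0.12],[0,0,0],0],[[0,0,-0.12],[0,0,0],0],[[0,0,-0.12],[0,0,0],0],[[0,0,-0.12],[0,0,0],0]]'; python3 -m handwheel '[[[0,0,-0.12],[0,0,0],0],[[0,0,-0.12],[0,0,0],0],[[0,0,-0.12],[0,0,0],0],[[0,0,-0.12],[0,0,0],0],[[0,0,-0.12],[0,0,0],0],[[0,0,-0.12],[0,0,0],0],[[0,0,-0.12],[0,0,0],0],[[0,0,-0.12],[0,0,0],0],[[0,0,-0.12],[0,0,0],0],[[0,0,-0.12],[0,0,0],0]]'
cat >> h.py <<'E'
from scipy.spatial.transform import Rotation as Ro
def st():
    o=ctrl.get_obs();R=Ro.from_rotvec(o['orientation']).as_matrix();p=np.array(o['ee_pos'])
    print('t',round(o['t'],2),'p',p.round(1),'yaw',np.degrees(np.arctan2(R[1,0],R[0,0])).round(1),'z',R[:,2].round(3),'q',np.round(o['qpos'],2),'f',np.round(o['ft_force'],1),'w',round(o['width'],1))
    return p,R
def go(T):
    p,R=st();print('tool shift',(R.T@(np.array(T)-p)).round(1))
E
python3 -c "
from h import *
go([596.5,-74,180])"
```

```text
t: 2.87
ee_pos: [604.2, -63.1, 231.3]
orientation: [2.969, -1.019, 0.015]
ft_force: [-0.2, 0.1, 0.2]
width: 0.5
t: 3.7
ee_pos: [604.5, -62.1, 231.3]
orientation: [3.0, 0.908, 0.01]
ft_force: [-0.1, 0.5, 0.3]
width: 0.5
t 3.7 p [604.5 -62.1 231.3] yaw 33.7 z [ 0.008 -0.005 -1.   ] q [-0.12  0.39  1.67 -0.    1.06 -0.71] f [-0.1  0.5  0.3] w 0.5
tool shift [-13.5   5.   51.3]
```

```bash
python3 -m handwheel '[[[0,0,-0.115],[0,0,0],0],[[0,0,-0.115],[0,0,0],0],[[0,0,-0.115],[0,0,0],0],[[0,0,-0.115],[0,0,0],0],[[0,0,-0.115],[0,0,0],0],[[0,0,-0.08],[0,0,0],0],[[0,0,0],[-7,-2,20],0],[[0,0,0],[-7,-2,20],0],[[0,0,0],[0,0,10],0],[[0,0,0],[0,0,0],0]]'
python3 - <<'E'
from h import *
go([596.5,-74,155])
t=ctrl.get_image('top');s=ctrl.get_image('scene')
crop(t,220,140,150,120,5,(),'p1.png');crop(s,205,75,160,130,4,(),'p1s.png')
E
```

```text
t: 4.53
ee_pos: [598.6, -74.9, 181.6]
orientation: [2.506, 1.875, 0.011]
ft_force: [-0.5, -0.1, -0.6]
width: 0.6
t 4.53 p [598.6 -74.9 181.6] yaw 73.6 z [ 0.013 -0.006 -1.   ] q [-0.14  0.44  1.72 -0.    0.96 -1.42] f [-0.5 -0.1 -0.6] w 0.6
tool shift [ 0.3 -2.6 26.6]
```

View pics/p1s.png

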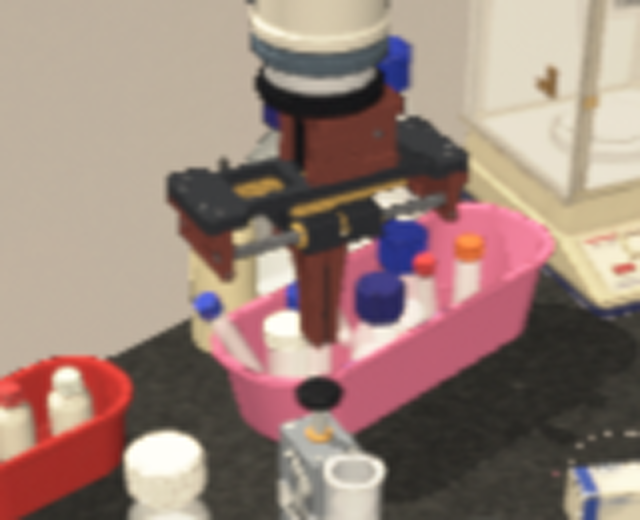

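The fingertips (320,345) sit straight above the knob (320,390). Pressing now.

```bash
python3 -m handwheel '[[[0,0,0],[0,-1,12],0],[[0,0,0],[0,-1,12],0],[[0,0,0],[0,0,5],0],[[0,0,0],[0,0,5],0],[[0,0,0],[0,0,5],0],[[0,0,0],[0,0,5],0],[[0,0,0],[0,0,5],0],[[0,0,0],[0,0,5],0],[[0,0,0],[0,0,5],0],[[0,0,0],[0,0,3],0]]'
```

```text
t: 5.47
ee_pos: [601.3, -73.9, 120.8]
orientation: [2.5, 1.873, 0.019]
ft_force: [-2.7, -0.3, 8.1]
width: 0.3
```

```bash
python3 -m handwheel '[[[0,0,0],[0,0,3],0],[[0,0,0],[0,0,3],0],[[0,0,0],[0,0,3],0],[[0,0,0],[0,0,2],0],[[0,0,0],[0,0,2],0],[[0,0,0],[0,0,2],0],[[0,0,0],[0,0,2],0],[[0,0,0],[0,0,2],0],[[0,0,0],[0,0,2],0],[[0,0,0],[0,0,2],0]]'
python3 - <<'E'
from h import *
st()
t=ctrl.get_image('top');s=ctrl.get_image('scene')
crop(t,220,140,150,120,5,(),'p2.png');crop(s,225,125,140,130,4,(),'p2s.png')
for im in (t,s): print([(w(im,d['position']).round(1).tolist(),round(d['score'],2)) for d in ctrl.spot_point(im,'tablet_0')])
E
```

```text
t: 6.3
ee_pos: [601.6, -74.0, 119.0]
orientation: [2.5, 1.872, 0.02]
ft_force: [-8.7, 1.8, 21.1]
width: 0.0
t 6.3 p [601.6 -74.  119. ] yaw 73.7 z [ 0.021 -0.007 -1.   ] q [-0.14  0.53  1.76 -0.01  0.83 -1.42] f [-8.7  1.8 21.1] w 0.0
[]
[([509.8, -45.4, 38.2], 0.67)]
```

View pics/p2s.png

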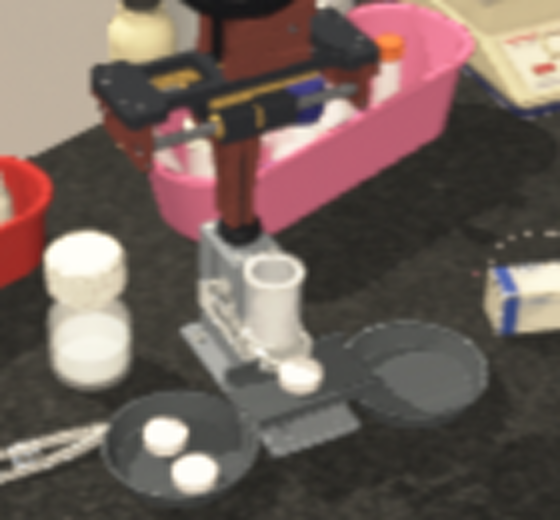

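The plunger is on its stop (21 N) and one tablet is out at crop px (300,375), which is the outlet. Lifting straight up.

```bash
python3 -m handwheel '[[[0,0,0],[0,0,-6],0],[[0,0,0],[0,0,-8],0],[[0,0,0],[0,0,-8],0],[[0,0,0],[0,0,-8],0],[[0,0,0],[0,0,-10],0],[[0,0,0],[0,0,-12],0],[[0,0,0],[0,0,-15],0],[[0,0,0],[0,0,-15],0],[[0,0,0],[0,0,0],0],[[0,0,0],[0,0,0],0]]'
python3 - <<'E'
from h import *
go([497.4,-85.8,190])
t=ctrl.get_image('top');s=ctrl.get_image('scene')
crop(s,225,125,140,130,4,(),'p3s.png')
for im in (t,s): print([(w(im,d['position']).round(1).tolist(),round(d['score'],2)) for q in('tablet_0','plunger_top') for d in ctrl.spot_point(im,q)])
E
```

```text
t: 7.33
ee_pos: [600.6, -73.3, 208.6]
orientation: [2.498, 1.871, 0.024]
ft_force: [0.4, 0.4, -0.4]
width: 0.5
t 7.33 p [600.6 -73.3 208.6] yaw 73.6 z [ 0.025 -0.007 -1.   ] q [-0.14  0.41  1.71 -0.    1.   -1.42] f [ 0.4  0.4 -0.4] w 0.5
tool shift [-41.  -95.9  16.1]
[([594.4, -70.8, 136.3], 0.47)]
[([511.3, -41.4, 37.4], 0.57), ([596.4, -72.4, 139.3], 0.47)]
```

View pics/p3s.png

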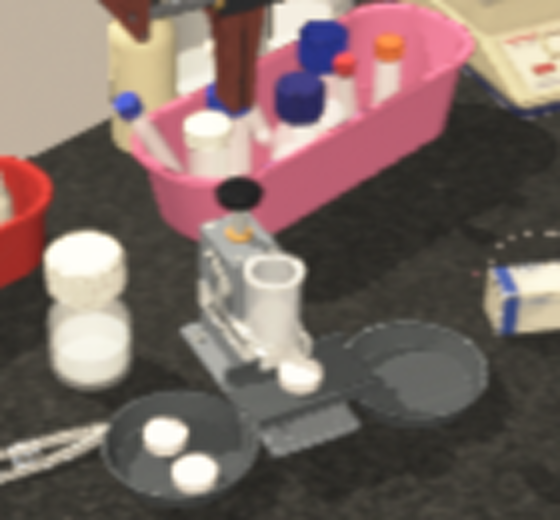

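```bash
python3 -m handwheel '[[[0.013,0,0.014],[-10,-24,0],0],[[0.013,0,0.014],[-10,-24,0],0],[[0,0,0],[-10,-24,0],0],[[0,0,0],[-11,-24,0],0],[[0,0,0],[0,0,10],0],[[0,0,0],[0,0,10],0],[[0,0,0],[0,0,0],0],[[0,0,0],[0,0,0],0],[[0,0,0],[0,0,0],0],[[0,0,0],[0,0,0],0]]'
python3 - <<'E'
from h import *
go([497.4,-85.8,50])
s=ctrl.get_image('scene');crop(s,225,105,140,150,4,(),'p4s.png')
E
```

```text
t: 8.47
ee_pos: [493.1, -83.4, 180.1]
orientation: [-2.535, -1.842, 0.009]
ft_force: [0.0, -0.2, 0.4]
width: 0.3
t 8.47 p [493.1 -83.4 180.1] yaw 72.0 z [-0.009  0.003 -1.   ] q [-0.19  0.32  1.94  0.    0.9  -1.45] f [ 0.  -0.2  0.4] w 0.3
tool shift [ -0.9   6.1 130.1]
```

View pics/p4s.png

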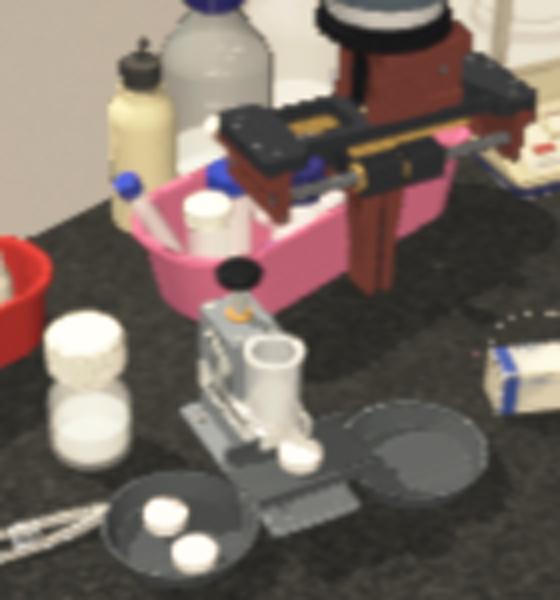

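```bash
python3 -m handwheel '[[[0,0,0],[-1,3,20],0],[[0,0,0],[0,2,20],0],[[0,0,0],[0,0,20],0],[[0,0,0],[0,0,15],0],[[0,0,0],[0,0,12],0],[[0,0,0],[0,0,8],0],[[0,0,0],[0,0,6],0],[[0,0,0],[0,0,0],0],[[0,0,0],[0,0,0],0],[[0,0,0],[0,0,0],0]]'
python3 - <<'E'
from h import *
go([497.4,-85.8,50])
s=ctrl.get_image('scene');crop(s,225,105,140,150,4,(),'p5s.png')
s=ctrl.get_image('top');crop(s,220,140,150,120,5,model((548.4,-58.3),np.radians(-18)),'p5t.png')
E
```

```text
t: 9.35
ee_pos: [505.4, -86.2, 78.0]
orientation: [2.539, 1.849, 0.003]
ft_force: [0.5, -0.1, -1.0]
width: 0.7
t 9.35 p [505.4 -86.2  78. ] yaw 72.1 z [ 0.002  0.001 -1.   ] q [-0.19  0.5   1.97  0.    0.67 -1.45] f [ 0.5 -0.1 -1. ] w 0.7
tool shift [-2.1 -7.8 28. ]
```

View pics/p5s.png

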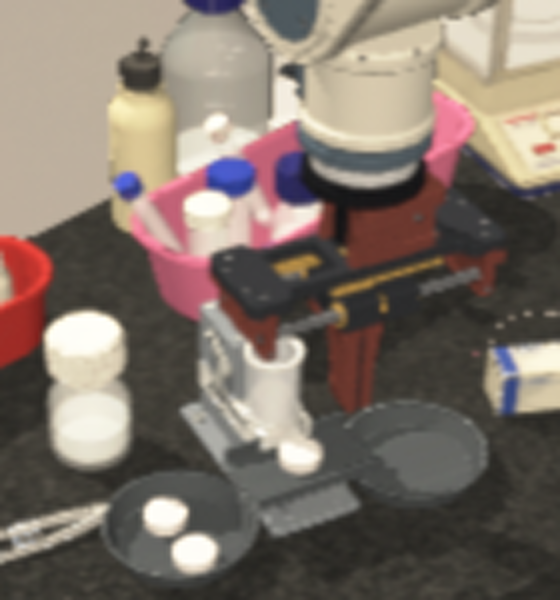

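View pics/p5t.png

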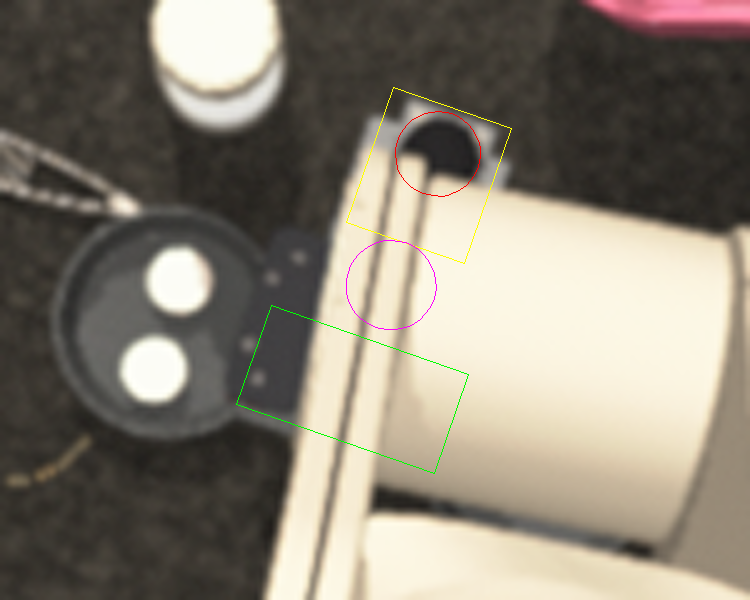

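```bash
python3 -m handwheel '[[[0,0,0],[-2,-4,4],0],[[0,0,0],[0,-4,4],0],[[0,0,0],[0,0,5],0],[[0,0,0],[0,0,5],0],[[0,0,0],[0,0,4],0],[[0,0,0],[0,0,2],0],[[0,0,0],[0,0,0],0],[[0,0,0],[0,0,0],0],[[0,0,0],[0,0,0],0],[[0,0,0],[0,0,0],0]]'
python3 - <<'E'
from h import *
go([497.4,-85.8,50.5])
s=ctrl.get_image('scene');crop(s,225,105,140,150,4,(),'p6s.png')
E
```

```text
t: 10.28
ee_pos: [497.2, -85.8, 52.9]
orientation: [2.538, 1.848, 0.006]
ft_force: [0.6, 0.3, 0.2]
width: 0.4
t 10.28 p [497.2 -85.8  52.9] yaw 72.1 z [ 0.005  0.    -1.   ] q [-0.2   0.54  1.99  0.    0.61 -1.46] f [0.6 0.3 0.2] w 0.4
tool shift [0.1 0.2 2.4]
```

View pics/p6s.png

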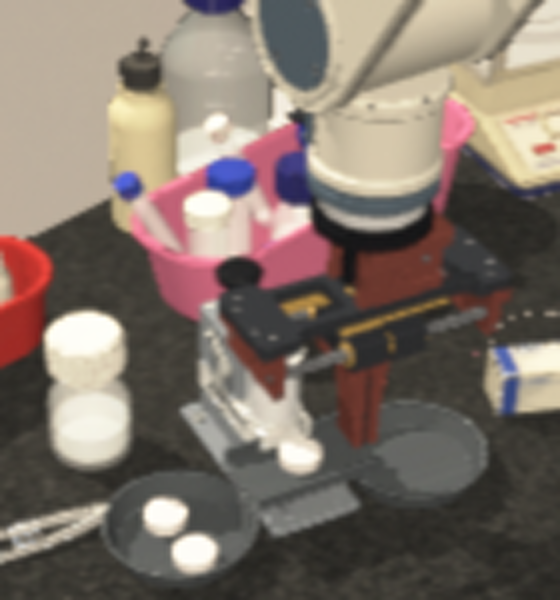

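```bash
python3 -m handwheel '[[[0,0,0],[0,0,2],0],[[0,0,0],[2,0,1],0],[[0,0,0],[4,0,0],0],[[0,0,0],[5,0,0],0],[[0,0,0],[5,0,0],0],[[0,0,0],[5,0,0],0],[[0,0,0],[5,0,0],0],[[0,0,0],[5,0,0],0],[[0,0,0],[5,0,0],0],[[0,0,0],[4,0,0],0]]'
python3 - <<'E'
from h import *
p,R=st();c,s_=np.cos(np.radians(-18)),np.sin(np.radians(-18));d=p[:2]-[548.4,-58.3];print('disp',c*d[0]+s_*d[1],-s_*d[0]+c*d[1])
s=ctrl.get_image('scene');crop(s,225,105,140,150,4,(),'p7s.png')
E
```

```text
t: 11.17
ee_pos: [511.3, -43.9, 50.3]
orientation: [2.537, 1.847, 0.008]
ft_force: [0.1, 0.3, -0.6]
width: 0.5
t 11.17 p [511.3 -43.9  50.3] yaw 72.1 z [ 0.006 -0.    -1.   ] q [-0.11  0.55  1.98  0.    0.61 -1.37] f [ 0.1  0.3 -0.6] w 0.5
disp -39.726437728610904 2.2710451274732453
```

View pics/p7s.png

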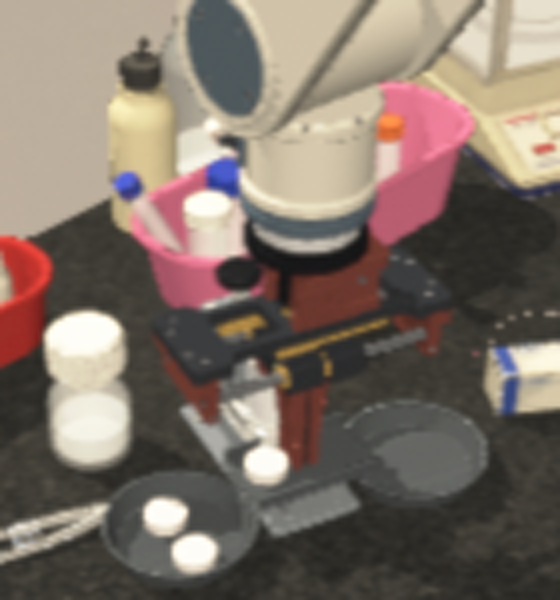

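```bash
python3 -m handwheel '[[[0,0,0],[6,0,0],0],[[0,0,0],[9,0,0],0],[[0,0,0],[9,0,0],0],[[0,0,0],[9,0,0],0],[[0,0,0],[9,0,0],0],[[0,0,0],[5,0,0],0],[[0,0,0],[0,0,0],0],[[0,0,0],[0,0,0],0],[[0,0,0],[0,0,0],0],[[0,0,0],[0,0,0],0]]'
python3 - <<'E'
from h import *
p,R=st();c,s_=np.cos(np.radians(-18)),np.sin(np.radians(-18));d=p[:2]-[548.4,-58.3];print('disp',c*d[0]+s_*d[1],-s_*d[0]+c*d[1])
s=ctrl.get_image('scene');crop(s,225,105,140,150,4,(),'p8s.png')
E
```

```text
t: 12.05
ee_pos: [527.7, 7.4, 50.4]
orientation: [2.535, 1.849, 0.008]
ft_force: [0.3, -0.4, 0.9]
width: 0.7
t 12.05 p [527.7   7.4  50.4] yaw 72.2 z [ 0.006 -0.    -1.   ] q [-0.01  0.56  1.94  0.    0.63 -1.27] f [ 0.3 -0.4  0.9] w 0.7
disp -39.96353943053088 56.12663023497291
```

View pics/p8s.png

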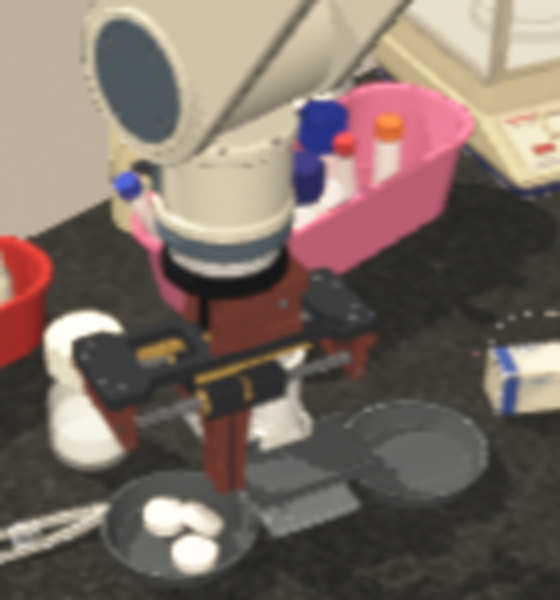

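The tablet is in the dish at crop px (203,517), resting tilted by the other two. Retracting upward and away to check.

```bash
python3 -m handwheel '[[[0,0,0],[0,0,-8],0],[[0,0,0],[0,0,-15],0],[[0,0,0],[0,0,-20],0],[[0,0,0],[0,0,-25],0],[[0,0,0],[0,0,-25],0],[[0,0,0],[0,0,-25],0],[[0,0,0],[0,0,-25],0],[[0,0,0],[0,-30,-15],0],[[0,0,0],[0,-35,0],0],[[0,0,0],[0,-35,0],0]]';python3 -m handwheel '[[[0,0,0],[-20,-30,0],0],[[0,0,0],[-30,-20,0],0],[[0,0,0],[-35,0,0],0],[[0,0,0],[-35,0,0],0],[[0,0,0],[-35,0,0],0],[[0,0,0],[-35,0,0],0],[[0,0,0],[-35,0,0],0],[[0,0,0],[-20,0,0],0],[[0,0,0],[0,0,0],0],[[0,0,0],[0,0,0],0]]'
python3 - <<'E'
from h import *
st()
t=ctrl.get_image('top');s=ctrl.get_image('scene')
crop(t,220,140,150,120,5,(),'p9t.png');crop(s,225,105,140,150,4,(),'p9s.png')
for im in (t,s):
  for q in('tablet_0','dish_filled','plunger_top','dish_empty'):print(q,[(w(im,d['position']).round(1).tolist(),round(d['score'],2)) for d in ctrl.spot_point(im,q)])
E
```

```text
t: 12.93
ee_pos: [433.7, 34.5, 220.1]
orientation: [2.54, 1.837, 0.014]
ft_force: [-0.1, 0.2, 0.1]
width: 0.6
t: 13.77
ee_pos: [295.6, -189.8, 224.5]
orientation: [2.532, 1.834, 0.022]
ft_force: [0.5, 0.4, -0.4]
width: 0.5
t 13.77 p [ 295.6 -189.8  224.5] yaw 71.8 z [ 0.02  -0.003 -1.   ] q [-0.61  0.    2.2   0.01  0.92 -1.87] f [ 0.5  0.4 -0.4] w 0.5
tablet_0 [([529.5, 19.4, 18.2], 0.6), ([548.9, -62.1, 56.5], 0.52), ([538.2, 38.1, -3.5], 0.33)]
dish_filled [([539.0, 40.9, -5.0], 0.87)]
plunger_top [([596.2, -74.9, 133.9], 0.61)]
dish_empty [([478.9, -129.3, -1.9], 0.73), ([548.1, -60.4, -0.7], 0.42)]
tablet_0 [([530.7, 17.7, 19.1], 0.48)]
dish_filled [([541.1, 33.8, -0.4], 0.58)]
plunger_top [([598.3, -74.8, 140.3], 0.56)]
dish_empty [([481.8, -127.5, 2.6], 0.95)]
```

View pics/p9t.png

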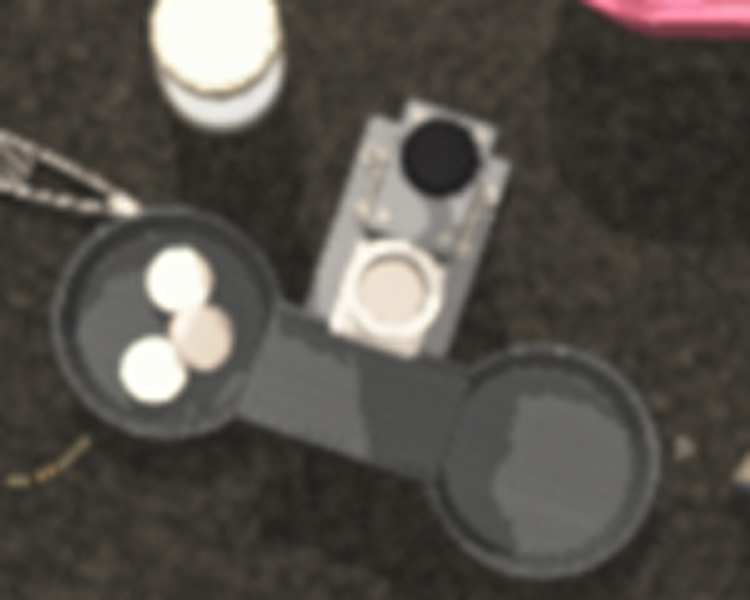

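View pics/p9s.png

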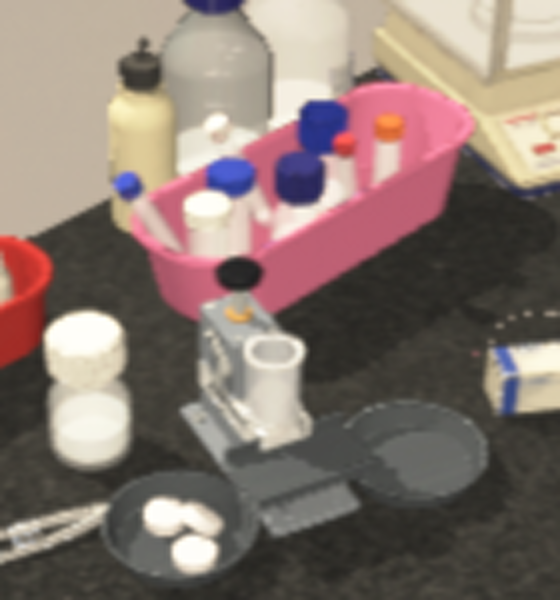

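The tablet centre sits about 21 mm from the dish centre and is at rest. The nearest deck edge is about 8 mm away, and the plunger is up. Everything else is unmoved, so I'm handing in.

```bash
python3 -c "
from h import *
print(ctrl.close_job())"
```

```text
the job is handed in; nothing more can be done
None
```

The job is handed in, at about 14 s of the 40 s allowed; no verdict was reported.

**What I did:** I pressed the plunger once with closed fingertips, down to its hard stop (21 N), and let it spring back up. One tablet came out on the deck at the outlet. I pushed it along the channel off the left end into the dish with the two tablets, then pulled the arm clear.

**Last checks:**
- **Tablet:** it is in the dish, about 21 mm from the dish centre. It lies tilted against the two counted tablets, not flat, and looked the same in the pictures before and after I withdrew. It is about 8 mm clear of the deck end.
- **Rest of the scene:** the plunger is up, both dishes look unmoved and the right-hand dish is still empty. The bottle, carton and tweezers look unmoved as far as the pictures show.
- **Not confirmed:** I could not count the tablets inside the tube. Only one was seen to come out.
- **Disagreements:** the two cameras put the filled dish about 7 mm apart. The top camera also gave weaker "tablet" reports at the tube and at the dish, which I put down to the magazine tablets and the dish itself.

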